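# Roll the tenoned blank up the push-back rack

## Robot

A 6-joint arm with a two-finger parallel gripper is mounted at the origin on the work surface. World frame = base frame: x ahead of the robot, y to its left, z up, the work surface at z = 0. Lengths are in mm, angles in rad, forces in N, time in s.
With the tool pointing down it reaches from about 350 to 775 mm from the base axis. Payload 7.3 kg.
Tool frame: the origin (TCP) lies between the finger pads; the fingertips stand 22 mm ahead of it and the grasp point (between the pads) lies 3 mm ahead of it (nose_length is the distance from the TCP to the fingertips, in mm); z points along the fingers, y is the direction in which the jaws open and shut (so a half turn about z gives the same grasp; the last joint's range is limited). The gripper opens to 92 mm and grips with 3 to 60 N. Pads are 19 mm wide; open, the fingers measure 130 mm over their backs; the gripper's body (75 mm by 190 mm) begins 47 mm behind the grasp point.
Start: joints at [-1.254, 0.342, 1.524, -0, 1.275, -0.146], TCP at [234.413, -469.78, 248.741] pointing down, gripper open.
Joint ranges: [-2.53, 2.53], [-0.77, 2.02], [0.04, 2.7], [-1, 4.14], [0.28, 2.66], [-3.11, 3.11]. Speed limits (rad/s): [2.57, 2.57, 3.14, 3.14, 3.14, 3.14].

## Interface

Orientations are given as [roll, pitch, yaw] about the fixed x, y, z axes, in that order (R = Rz(yaw) Ry(pitch) Rx(roll)).
In Python, from plant import get_obs, capture, close_job, nose_length gives the robot as it stands.
- The arm moves only by the tool step_arm, never from a script. Its argument "increments" is text: rows parted by semicolons, each of 7 numbers parted by spaces: the turn, a rotation vector about the tool's x, y, z in rad, then the shift along the tool's x, y, z in mm, then the opening, from -1 (shut) to 1 (fully open). A call has 1 to 20 rows; each row is the pose to reach, as a shift and turn from the pose commanded when the call began, along the tool's axes at that moment; what a row does not reach only later rows make up. A row lasts 1/8 s, in which the tool goes at most 62.5 mm and 10.7 degrees, less where a joint would pass 70% of its speed; a pose out of reach is approached as far as the arm can. A call with a gripper value outside its range is refused whole. The fingers move at their own pace and stop on an object; the grip force is fixed at half the most. Time passes only in rows, so rows that repeat a pose let the fingers close. It gives the time, the measured TCP pose, the force and the opening at its end, in the units of the state.
- get_obs(): the state, without advancing time (a new reading comes with each control period).
- capture(name): name is "scene" or "top" or "wrist"; returns a dict with "frame" (420x560x3 uint8, red, green, blue), "K" (3x3 intrinsics, pixels), "distortion" ([k1, k2, p1, p2, k3] as OpenCV has them; the pictures are not rectified), "extrinsics" (4x4, takes a point from world to camera coordinates); the wrist camera has in their place "tool_from_camera" (4x4, takes a point from camera to tool coordinates, whose origin is the TCP and whose axes are the flange's). Camera axes: x right, y down, z forward; pixel columns grow to the right and rows downward; lengths in mm; the calibration is good to about 2 mm. A picture is of the moment at which its call begins: read the wrist's pose just before it. There is no depth.
- close_job(): hands the job in, once; it reports no verdict.
The state is a dict: "time": time; "joint_positions": joint angles; "dq": joint speeds; "tau": joint torques, N m; "tool_pos": TCP position; "tcp_rot": TCP orientation; "contact_force": force on the tool from outside, world axes, zero at the start; "moment": the same for the moment, N m; "grip_width": finger opening in mm.
Only numpy, scipy, OpenCV 4.12 (cv2) and the standard library are available. Lean on these libraries where they do the work, as an engineer would, in place of code of your own. Each camera call takes 0.05 s, during which the arm holds its last target.

## Task

Two roughed-out wooden blanks lie at the low front end of the sloping two-lane rack beside the lathe. With the fingertips, push the one that already has its tenon turned (a narrower round spigot on one end) up its own lane, over the sprung steel catch and up to the end stop, so that the catch stands up behind it and it does not roll back. Keep your fingers behind it until it is over the catch, roll it gently and steadily without pinching it, throwing it or lifting it off the lane, and leave the other blank and everything else on the bench where they are.

Things in the scene. Friction and masses are not known exactly. Their poses are not given: they have to be found in the camera images.
- lane_deck: Sloping floor of the fixed grey steel rack: two parallel gutters (lanes), each 96 mm wide, 320 mm long. Origin: middle of the rack, on the floor's surface. x: uphill along the lanes, rising at 9 degrees, to the robot's left within about 20 degrees. y: across, level, towards the robot: lane centres at y = +65 (near lane) and -65 mm (far lane). z: square to the floor. Rails stand 16 mm above it.
- end_stop (a point): Middle of the foot of the end stop, a plate 50 mm high across the upper end of both lanes, at x = +160 mm of lane_deck, same axes. A blank touching it has its axis 38 mm before it (x = +122 mm of lane_deck); a blank that has settled back on the catch has its axis 46 mm before it (x = +114 mm).
- front_lip (a point): Middle of the foot of the front lip, 14 mm high and 4 mm thick, across the low end of both lanes, at x = -160 mm of lane_deck, same axes. Nothing stands in front of it for 70 mm.
- blank_tenon: The blank to push: light wood cylinder, 76 mm diameter, lying across its lane, 86 mm long overall, of which the last 16 mm at one end is a tenon of 46 mm diameter. 0.17 to 0.35 kg, smooth, rolls freely. Origin: on its axis, mid-length, 38 mm above the lane floor. Its y runs along the axis, tenon at -y; x and z turn as it rolls. Starts against the lip in either lane (x = -130 mm of lane_deck).
- catch_near (a joint): Catch of the near lane, a one-way steel tongue. 0 = standing up, 0.34 rad = level with the floor. A weak spring (0.5 N at the tip) holds it up: a blank rolled uphill presses it down, and it springs up behind the blank once the axis is past x = +114 mm of lane_deck; the blank cannot roll back over it.
- catch_far (a joint): The same catch in the far lane; the same values.
- near_catch_hinge (a point): Hinge of the near lane's catch: in the lane's middle, on the floor, x = +24, y = +65 mm of lane_deck, same axes. The tongue, 28 mm wide, rises from here uphill to its tip, 56 mm farther on and 20 mm above the floor.
- far_catch_hinge (a point): The same for the far lane's catch: x = +24, y = -65 mm of lane_deck.
- blank_plain: The other blank, same wood, 76 mm diameter and 86 mm long, plain cylinder without tenon, resting against the lip in the other lane. Origin: its centre. To be left where it is.
- chuck: Four-jaw lathe chuck, steel, 94 mm diameter, 62 mm high, jaws up. Origin: centre of underside. Loose; only in the way, to be left where it is.
- wax_tin: Low round tin, 80 mm diameter, 50 mm high. Origin: centre of underside. Loose; only in the way, to be left where it is.
- chuck_key: T-shaped steel chuck key, about 95 mm long, lying. Origin: middle of its stem, underneath. Loose; only in the way, to be left where it is.
- bowl: Turned wooden bowl, 150 mm diameter, 55 mm high. Origin: centre of underside. Loose; only in the way, to be left where it is.
- cone_centre: Small steel cone centre standing point up, 32 mm diameter, 52 mm high. Origin: centre of underside. Loose; only in the way, to be left where it is.
- sanding_block: Cork sanding block, 70 x 45 x 30 mm. Origin: centre of underside. Loose; only in the way, to be left where it is.
Things that resemble listed ones, but are neither listed nor needed, are in the scene too. Leave any green, orange or red look-alike of the blank_tenon alone.

How it is judged (in metres and radians):
On the way:
1. the fingers are still pushing the tenoned blank as it rides over the catch (contact force between the fingers and blank_tenon above 0.05 N and x of blank_tenon in the frame of lane_deck between 0.06 and 0.12 m), for 0.05 s.
At the end, for the whole second after the job is handed in: The tenoned blank rests in its lane between catch and end stop, axis 106 to 126 mm uphill of the rack's middle and 32 to 44 mm above the lane floor, at rest (under 20 mm/s and 0.5 rad/s), with that lane's catch standing up (within 0.08 rad); the plain blank is within 15 mm of where it was (x of blank_tenon in the frame of lane_deck between 0.106 and 0.126 m and z of blank_tenon in the frame of lane_deck between 0.032 and 0.044 m and ((y of blank_tenon in the frame of lane_deck between 0.045 and 0.085 m and value of joint catch_near below 0.08 rad) or (y of blank_tenon in the frame of lane_deck between -0.085 and -0.045 m and value of joint catch_far below 0.08 rad)) and linear speed of blank_tenon below 0.02 m/s and angular speed of blank_tenon below 0.5 rad/s and distance of blank_plain from where it was at the start of the episode below 0.015 m); the robot touches nothing.
It fails at once if the tenoned blank is lifted more than 17 mm off the lane floor (z of blank_tenon in the frame of lane_deck above 0.055 m).
It fails at once if the tenoned blank is pinched or rammed (fingers on it with over 35 N) (contact force between the fingers and blank_tenon above 35 N).
It fails at once if the tenoned blank is thrown (faster than 0.8 m/s) (linear speed of blank_tenon above 0.8 m/s).
It fails at once if the plain blank is moved more than 15 mm (distance of blank_plain from where it was at the start of the episode above 0.015 m).
It fails at once if another thing on the bench is moved more than 20 mm (distance of any of sanding_block, chuck, wax_tin, chuck_key, bowl, cone_centre from where it was at the start of the episode above 0.02 m).
It also fails if it takes over 45 s, if anything falls off the work surface, if the arm or the gripper's body presses on something with over 40 N, if the wrist force passes 120 N, or if a joint passes its speed limit or range.

## Working session

There is one attempt and no reset: what is moved stays moved. The work goes in short steps, Python scripts to look and compute and a tool call to move; the robot and the scene stay as the last step left them, time stands still between calls to the robot, and variables do not carry over. Pictures are saved under pics/ and viewed, and the job is handed in when it is done.

Besides the shell and the picture viewer there is one more tool, called by a JSON object that holds its "api" and its "payload", one argument or row to a line. step_arm: Moves the arm, as the interface text tells. Its arguments: {"type":"object","properties":{"increments":{"type":"string"}},"required":["increments"]}

```bash
ls; mkdir -p pics; python3 - <<'E'
from plant import *
import cv2
o=get_obs();print(o, nose_length if not callable(nose_length) else nose_length())
for n in ["scene","top"]:
    c=capture(n);cv2.imwrite(f"pics/{n}0.png",c["frame"][:,:,::-1]);print(n,c["K"].tolist(),c["distortion"],c["extrinsics"].tolist())
E
```

```text
pics
{'time': 0.0, 'joint_positions': array([-1.25397774e+00,  3.42696416e-01,  1.52499009e+00,  1.76493074e-05,
        1.27539392e+00, -1.45969041e-01]), 'dq': array([ 0.00116665,  0.00039165,  0.00092885,  0.00025052, -0.00079438,
       -0.00112348]), 'tau': array([ 1.97278525e-03, -4.31242919e+01, -2.44212663e+01,  7.19079142e-02,
        5.60267537e-02, -1.26455443e-04]), 'tool_pos': array([ 234.30870969, -469.41038528,  248.06798691]), 'tcp_rot': array([-3.14012316e+00, -2.33095896e-04,  4.62782307e-01]), 'contact_force': array([ 0.4120184 , -0.15751325,  0.35591792]), 'moment': array([-0.00838536, -0.00640388, -0.00921496]), 'grip_width': 91.5824636571014} 22.0
scene [[384.061373433276, 0.0, 282.3309195812896], [0.0, 384.061373433276, 207.61721011644144], [0.0, 0.0, 1.0]] [0.00021258 0.         0.         0.         0.        ] [[-0.32506176262135217, 0.9456902647463148, -0.0021848673976056854, 179.07163887171015], [0.6262794834873986, 0.2135385578190008, -0.7497834973426253, -257.10970375099623], [-0.7085964006712545, -0.24509428285585663, -0.6616796305366489, 1571.533110825973], [0.0, 0.0, 0.0, 1.0]]
top [[406.15476478372045, 0.0, 271.0972405226279], [0.0, 406.15476478372045, 205.1243699969522], [0.0, 0.0, 1.0]] [-0.03356499  0.          0.          0.          0.        ] [[0.01226159615511936, -0.999696258985727, 0.02137856472429904, -10.085932050451767], [-0.9949122530329684, -0.01433543972869886, -0.09972012802161488, 519.3329081542532], [0.09999631005487741, -0.020047068058125662, -0.994785832748779, 1187.6724085990484], [0.0, 0.0, 0.0, 1.0]]
```

View pics/scene0.png

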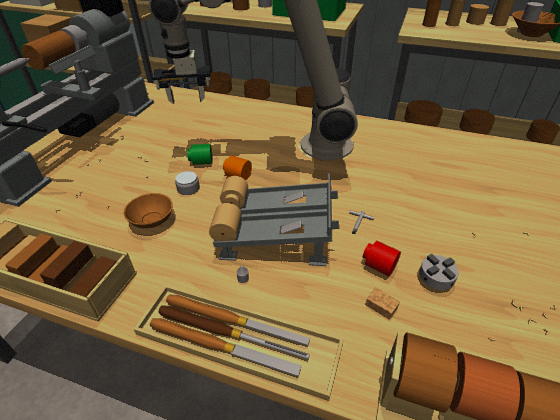

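View pics/top0.png

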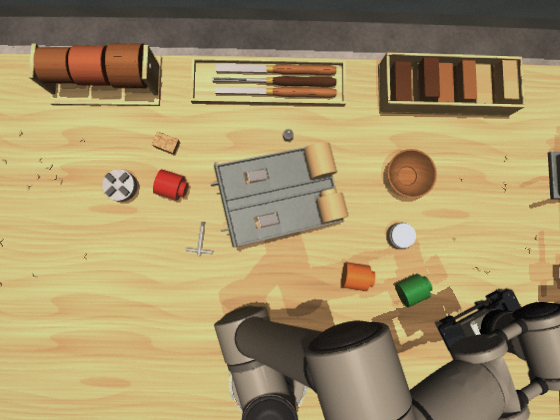

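Overview: the rack is mid-image in both views, with the stop at the left in top. The candidates in top are the wood blanks at (320,160) in the far lane and (332,206) in the near lane. The look-alikes are red (170,185), orange (358,277) and green (413,290). I'll enlarge the two wood blanks.

```bash
python3 - <<'E'
import cv2,numpy as np
a=cv2.imread("pics/top0.png")[125:260,200:360];b=cv2.imread("pics/scene0.png")[165:275,200:350]
a=cv2.resize(a,(640,540),interpolation=cv2.INTER_CUBIC);b=cv2.resize(b,(750,550),interpolation=cv2.INTER_CUBIC)
cv2.imwrite("pics/ca.png",a);cv2.imwrite("pics/cb.png",b)
E
```

```text
(no output)
```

View pics/ca.png

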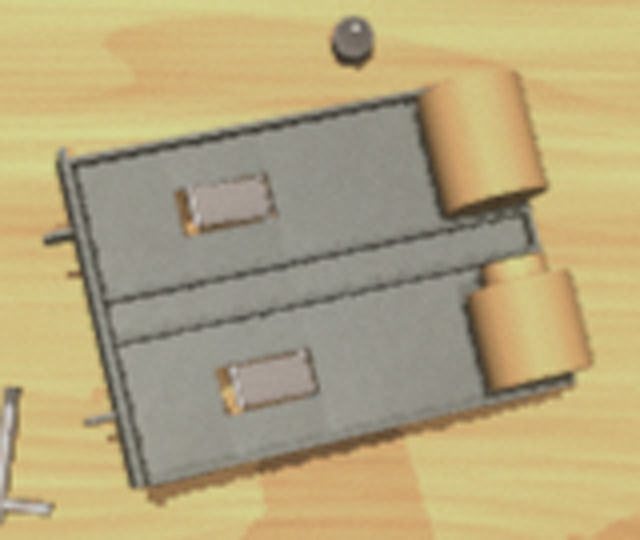

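View pics/cb.png

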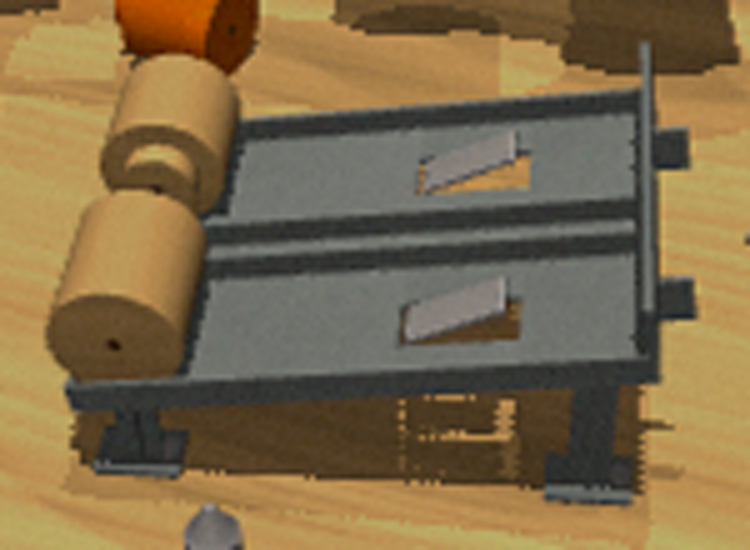

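Confirmed. The blank in the near lane (top 332,206; scene ~233,190) has the narrower spigot, pointing away from the robot. The far-lane one is plain. Next I'll enlarge further to read the rack features.

```bash
python3 - <<'E'
import cv2,numpy as np
a=cv2.imread("pics/top0.png");b=cv2.imread("pics/scene0.png")
def crop(im,x,y,w,h,s,n):
    c=cv2.resize(im[y:y+h,x:x+w],(w*s,h*s),interpolation=cv2.INTER_CUBIC)
    for i in range(0,w,10): cv2.line(c,(i*s,0),(i*s,6),(0,0,255),1);cv2.putText(c,str(x+i),(i*s,18),0,.4,(0,0,255),1)
    for i in range(0,h,10): cv2.line(c,(0,i*s),(6,i*s),(0,0,255),1);cv2.putText(c,str(y+i),(8,i*s+4),0,.4,(0,0,255),1)
    cv2.imwrite("pics/%s.png"%n,c)
crop(a,210,150,90,100,6,"t1");crop(b,270,170,75,75,8,"s1")
crop(a,290,130,70,90,6,"t2");crop(b,205,165,60,75,8,"s2")
E
```

```text
(no output)
```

View pics/t1.png

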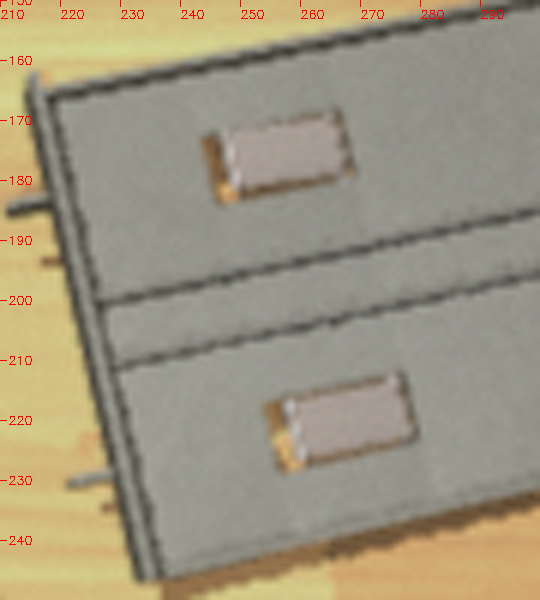

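View pics/s1.png

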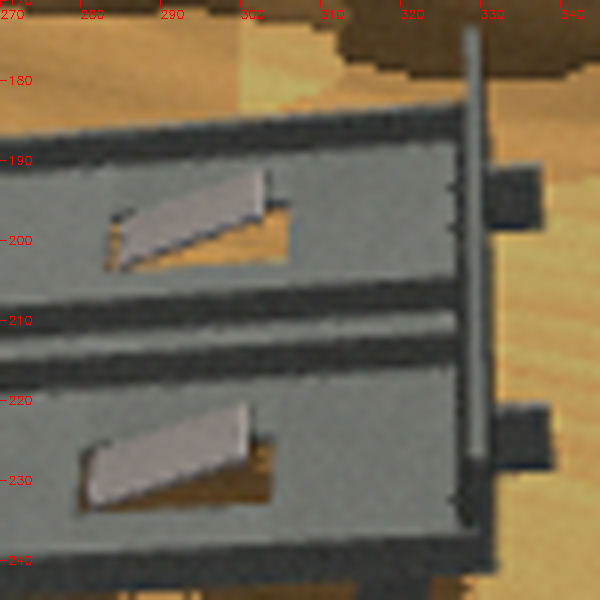

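View pics/t2.png

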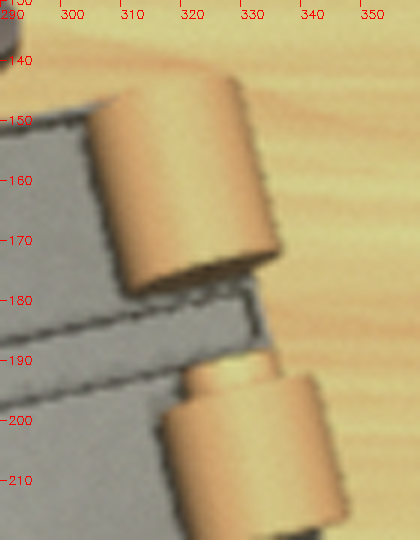

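View pics/s2.png

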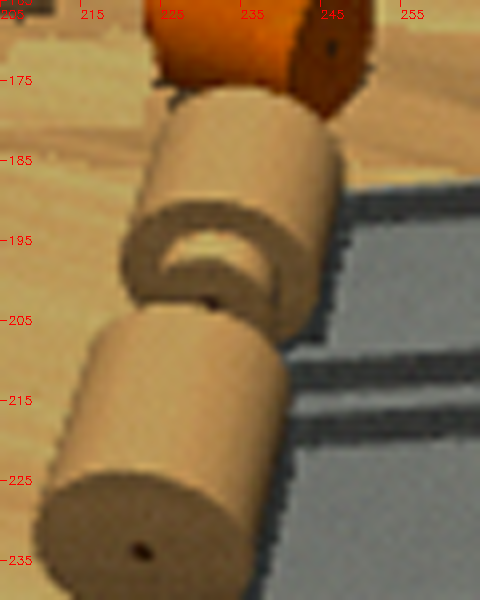

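```bash
cat > h.py <<'E'
import numpy as np,cv2
T=dict(K=np.array([[406.15476478372045,0,271.0972405226279],[0,406.15476478372045,205.1243699969522],[0,0,1]]),d=np.array([-0.03356499,0,0,0,0]),
E=np.array([[0.01226159615511936,-0.999696258985727,0.02137856472429904,-10.085932050451767],[-0.9949122530329684,-0.01433543972869886,-0.09972012802161488,519.3329081542532],[0.09999631005487741,-0.020047068058125662,-0.994785832748779,1187.6724085990484]]))
S=dict(K=np.array([[384.061373433276,0,282.3309195812896],[0,384.061373433276,207.61721011644144],[0,0,1]]),d=np.array([0.00021258,0,0,0,0]),
E=np.array([[-0.32506176262135217,0.9456902647463148,-0.0021848673976056854,179.07163887171015],[0.6262794834873986,0.2135385578190008,-0.7497834973426253,-257.10970375099623],[-0.7085964006712545,-0.24509428285585663,-0.6616796305366489,1571.533110825973]]))
def tri(pt,ps):
    u=[cv2.undistortPoints(np.array([[p]],float),c["K"],c["d"])[0,0].reshape(2,1) for p,c in((pt,T),(ps,S))]
    X=cv2.triangulatePoints(T["E"],S["E"],*u);return (X[:3]/X[3]).ravel()
def proj(X,c):
    return cv2.projectPoints(np.atleast_2d(X).astype(float),cv2.Rodrigues(c["E"][:,:3])[0],c["E"][:,3],c["K"],c["d"])[0][:,0]
E
python3 - <<'E'
from h import *
pts={"ntip":((258.8,221.2),(302.7,193.3),(79,65,20)),"nh":((277.9,217.1),(283.7,200.2),(24,65,0)),"ftip":((248.2,176.1),(300.6,223.3),(79,-65,20)),"fh":((267.1,172.9),(280.2,229.8),(24,-65,0)),
"stopN":((232.9,246.2),(328.3,173.1),None),"stopF":((214.9,162.9),(329.3,227),None)}
W=[];L=[]
for k,(a,b,l) in pts.items():
    X=tri(a,b);e=proj(X,T)[0]-a,proj(X,S)[0]-b
    print(k,X.round(1),np.round(e,1).tolist())
    if l: W.append(X);L.append(l)
W=np.array(W);L=np.array(L,float)
# yaw from horizontals with fixed slope
d=(W[0]+W[1]-W[2]-W[3])/2; 
print("y axis len/2",np.linalg.norm(d),d)
u=(W[0]+W[2]-W[1]-W[3])/2;print("uphill",u)
# least squares yaw
from scipy.optimize import least_squares
a=np.radians(9)
def R(yaw):
    x=np.array([np.cos(yaw)*np.cos(a),np.sin(yaw)*np.cos(a),np.sin(a)]);y=np.cross([0,0,1],x);y/=np.linalg.norm(y)
    return np.c_[x,y,np.cross(x,y)]
f=lambda p:(L@R(p[0]).T+p[1:]-W).ravel()
s=least_squares(f,[np.arctan2(d[0],-d[1])if 0 else 1.6,400,0,60]);print(s.x,f(s.x).reshape(-1,3).round(1))
print(R(s.x[0]).round(4))
def P(l): return R(s.x[0])@np.array(l,float)+s.x[1:]
for n,l in dict(blank=(-130,65,38),blankF=(-130,-65,38),tenend=(-130,22,38),otherend=(-130,108,38),stop=(160,65,50),lip=(-160,65,14)).items(): print(n,P(l).round(1),proj(P(l),T).round(1),proj(P(l),S).round(1))
for k in("stopN","stopF"):print(k,(R(s.x[0]).T@(tri(*pts[k][:2])-s.x[1:])).round(1))
E
```

```text
ntip [465.1  33.8 113. ] [[-0.7, 0.2], [-0.6, -0.0]]
nh [479.6 -20.9  82.3] [[-0.3, 0.1], [-0.3, -0.0]]
ftip [590.9  65.4 111.5] [[-0.7, 0.2], [-0.7, -0.0]]
fh [606.1  11.7  83.3] [[-0.4, 0.1], [-0.4, -0.0]]
stopN [396.6  96.9 155.4] [[0.8, -0.2], [0.7, 0.0]]
stopF [619.4 152.6 150.9] [[0.0, -0.0], [0.0, 0.0]]
y axis len/2 130.17114137130608 [-126.15742832  -32.07464422    0.21569047]
uphill [-14.82764394  54.22138963  29.47865042]
[  1.82237614 547.71002984 -25.24303565  79.58979922] [[ 1.  -2.7 -1.3]
 [-0.7  2.4  1.1]
 [ 1.1 -2.   0.2]
 [-1.4  2.2  0.1]]
[[-0.2459 -0.9685  0.0389]
 [ 0.9566 -0.2489 -0.1515]
 [ 0.1564  0.      0.9877]]
blank [ 518.2 -171.5   96.8] [[331.2 203.9]] [[233. 194.]]
blankF [ 644.1 -139.2   96.8] [[319.8 159.9]] [[225.  223.2]]
tenend [ 559.8 -160.8   96.8] [[327.4 189.2]] [[230.5 203.1]]
otherend [ 476.6 -182.2   96.8] [[335.  218.7]] [[235.4 185.4]]
stop [447.4 104.1 154. ] [[231.4 226.8]] [[327.2 183.7]]
lip [ 524.6 -196.6   68.4] [[338.2 202.8]] [[225.6 200.7]]
stopN [165.8 116.   50.5]
stopF [ 163.7 -113.7   46.3]
```

The triangulated features agree with the given geometry: hinge spacing 130 (130 nominal), stop corners at deck z 46–50 (50), and the predicted blank pixels match. I'll square the tool to the deck with x uphill, so that the push is a pure tool-x shift.

```bash
cat >> h.py <<'E'
from scipy.spatial.transform import Rotation as Ro
_a=np.radians(9);_y=1.8224
RD=np.c_[[np.cos(_y)*np.cos(_a),np.sin(_y)*np.cos(_a),np.sin(_a)],[-np.sin(_y),np.cos(_y),0],[0,0,0]];RD[:,2]=np.cross(RD[:,0],RD[:,1])
PD=np.array([547.7,-25.2,79.6]); RT=RD@np.diag([1,-1,-1])
def inc(l):
    from plant import get_obs
    o=get_obs();Rc=Ro.from_euler("xyz",o["tcp_rot"]).as_matrix()
    print("deck pos",(RD.T@(o["tool_pos"]-PD)).round(1),"F deck",(RD.T@o["contact_force"]).round(1),"w",round(o["grip_width"],1),"t",o["time"])
    print("turn",Ro.from_matrix(Rc.T@RT).as_rotvec().round(3),"shift",(Rc.T@(RD@np.array(l,float)+PD-o["tool_pos"])).round(1))
E
python3 - <<'E'
from h import *
inc((-215,71,180))
E
```

```text
deck pos [-321.5  414.1  221.6] F deck [-1.2 -0.5 -0.1] w 91.8 t 0.1
turn [ 0.106  0.131 -1.357] shift [358.9 -37.3  24.5]
```

{"api": "step_arm", "payload": {
  "increments": "0.106 0.131 -1.357 359 -37 24.5 -0.55;0.106 0.131 -1.357 359 -37 24.5 -0.55;0.106 0.131 -1.357 359 -37 24.5 -0.55;0.106 0.131 -1.357 359 -37 24.5 -0.55;0.106 0.131 -1.357 359 -37 24.5 -0.55;0.106 0.131 -1.357 359 -37 24.5 -0.55;0.106 0.131 -1.357 359 -37 24.5 -0.55;0.106 0.131 -1.357 359 -37 24.5 -0.55;0.106 0.131 -1.357 359 -37 24.5 -0.55;0.106 0.131 -1.357 359 -37 24.5 -0.55;0.106 0.131 -1.357 359 -37 24.5 -0.55;0.106 0.131 -1.357 359 -37 24.5 -0.55"
}}

```text
time: 1.6
tool_pos: [539.0, -276.5, 224.3]
tcp_rot: [-3.142, -0.156, 1.822]
contact_force: [0.7, -0.6, -0.2]
grip_width: 20.6
```

```bash
python3 - <<'E'
from h import *
from plant import *
inc((-205,71,50))
for n in("wrist","scene"):
    cv2.imwrite(f"pics/{n}1.png",capture(n)["frame"][:,:,::-1])
E
```

```text
deck pos [-215.6   71.   180.7] F deck [-0.8 -0.6 -0.1] w 20.6 t 1.6
turn [ 0.     0.001 -0.   ] shift [ 10.8  -0.  130.7]
```

View pics/wrist1.png

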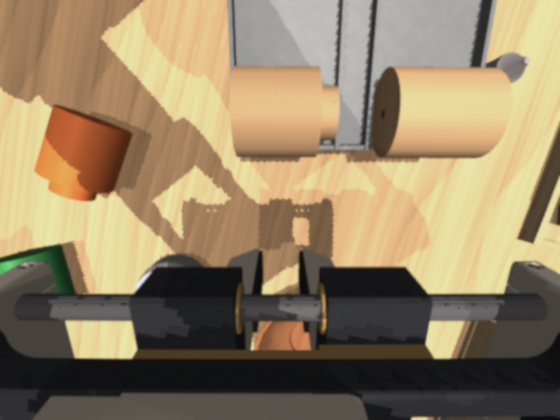

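View pics/scene1.png

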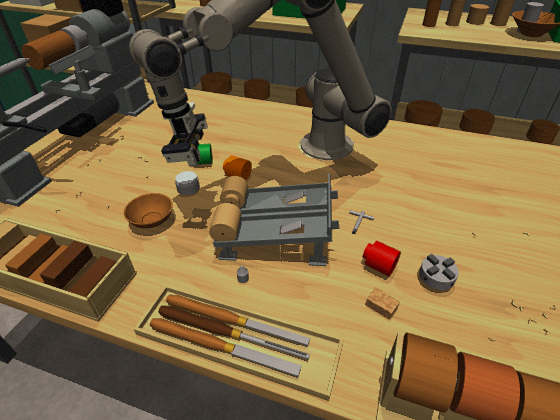

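The wrist view shows the fingertips (cols 245–315) squarely behind the tenoned blank's full-diameter part (cols 232–322, tenon on the right at 330). The tin and bowl lie below, and the tips stay above z=75 there. I'll descend to just behind the blank.

{"api": "step_arm", "payload": {
  "increments": "0 0 0 10 0 50 -0.55;0 0 0 10 0 90 -0.55;0 0 0 10 0 120 -0.55;0 0 0 10 0 130 -0.55;0 0 0 10 0 130 -0.55;0 0 0 10 0 130 -0.55"
}}

```text
time: 2.45
tool_pos: [532.4, -248.0, 98.8]
tcp_rot: [3.14, -0.154, 1.823]
contact_force: [-0.1, 0.4, -0.2]
grip_width: 20.5
```

```bash
python3 - <<'E'
from h import *
from plant import *
inc((-178,71,50))
for n in("wrist","scene"):
    cv2.imwrite(f"pics/{n}2.png",capture(n)["frame"][:,:,::-1])
cv2.imwrite("pics/s2c.png",cv2.resize(cv2.imread("pics/scene2.png")[120:270,150:350],(800,600),interpolation=cv2.INTER_CUBIC))
E
```

```text
deck pos [-206.4   70.3   52.1] F deck [ 0.4  0.  -0.2] w 20.5 t 2.45
turn [0.002 0.003 0.   ] shift [28.4 -0.7  2. ]
```

View pics/wrist2.png

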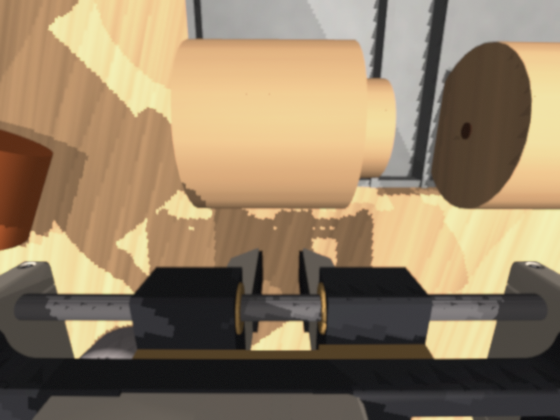

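View pics/s2c.png

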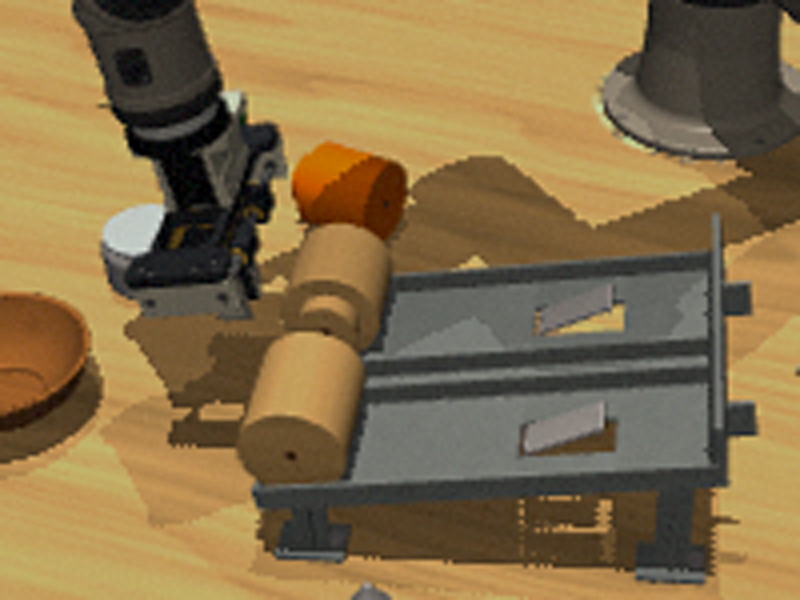

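Fingers are clear of everything and centred on the blank. I'll advance slowly to contact, then start rolling.

{"api": "step_arm", "payload": {
  "increments": "0 0 0 8 0 1 -0.55;0 0 0 16 0 1 -0.55;0 0 0 22 0 1 -0.55;0 0 0 25 0 1 -0.55;0 0 0 28 0 1 -0.55;0 0 0 31 0 1 -0.55;0 0 0 34 0 1 -0.55;0 0 0 37 0 1 -0.55;0 0 0 40 0 1 -0.55;0 0 0 44 0 1 -0.55;0 0 0 48 0 1 -0.55"
}}

```text
time: 3.92
tool_pos: [519.7, -201.0, 103.9]
tcp_rot: [-3.142, -0.156, 1.823]
contact_force: [-0.1, -1.5, 0.6]
grip_width: 20.5
```

```bash
python3 - <<'E'
from h import *
from plant import *
inc((72,71,50))
for n in("wrist","scene"):
    cv2.imwrite(f"pics/{n}3.png",capture(n)["frame"][:,:,::-1])
a=cv2.resize(cv2.imread("pics/scene3.png")[140:270,180:350],(510,390));b=cv2.resize(cv2.imread("pics/wrist3.png"),(280,210))
c=np.zeros((390,800,3),np.uint8);c[:,:510]=a;c[:210,515:795]=b;cv2.imwrite("pics/m3.png",c)
E
```

```text
deck pos [-157.4   70.9   49.5] F deck [-1.3  0.4  0.8] w 20.5 t 3.925
turn [-0.     0.001  0.   ] shift [ 2.294e+02 -1.000e-01 -8.000e-01]
```

View pics/m3.png

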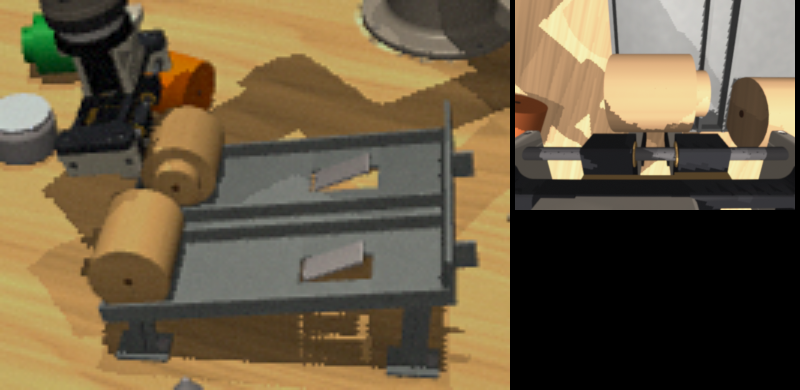

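The blank has left the lip and rolls straight with about 1.3 N on the fingers. I'll continue up the lane.

{"api": "step_arm", "payload": {
  "increments": "0 0 0 5 0 0 -0.55;0 0 0 11 0 0 -0.55;0 0 0 17 0 0 -0.55;0 0 0 23 0 0 -0.55;0 0 0 29 0 0 -0.55;0 0 0 35 0 0 -0.55;0 0 0 41 0 0 -0.55;0 0 0 47 0 0 -0.55;0 0 0 53 0 0 -0.55;0 0 0 59 0 0 -0.55;0 0 0 65 0 0 -0.55;0 0 0 71 0 0 -0.55;0 0 0 77 0 0 -0.55;0 0 0 83 0 0 -0.55;0 0 0 89 0 0 -0.55;0 0 0 95 0 0 -0.55;0 0 0 101 0 0 -0.55;0 0 0 106 0 0 -0.55;0 0 0 110 0 0 -0.55;0 0 0 112 0 0 -0.55"
}}

```text
time: 6.52
tool_pos: [492.2, -93.9, 121.2]
tcp_rot: [3.142, -0.156, 1.823]
contact_force: [-0.0, -0.9, -0.4]
grip_width: 20.6
```

```bash
cat >> h.py <<'E'
def look(i):
    from plant import capture
    for n in("wrist","scene","top"):
        cv2.imwrite(f"pics/{n}{i}.png",capture(n)["frame"][:,:,::-1])
    a=cv2.resize(cv2.imread(f"pics/scene{i}.png")[140:270,180:350],(510,390));b=cv2.resize(cv2.imread(f"pics/wrist{i}.png"),(280,210))
    d=cv2.resize(cv2.imread(f"pics/top{i}.png")[130:260,200:360],(280,228))
    c=np.zeros((440,800,3),np.uint8);c[:390,:510]=a;c[:210,515:795]=b;c[212:440,515:795]=d;cv2.imwrite(f"pics/m{i}.png",c)
E
python3 - <<'E'
from h import *
inc((72,71,50))
look(4)
E
```

```text
deck pos [-45.5  70.9  49.4] F deck [-0.9  0.3 -0.3] w 20.6 t 6.525
turn [-0.     0.001  0.001] shift [117.5  -0.   -0.8]
```

View pics/m4.png

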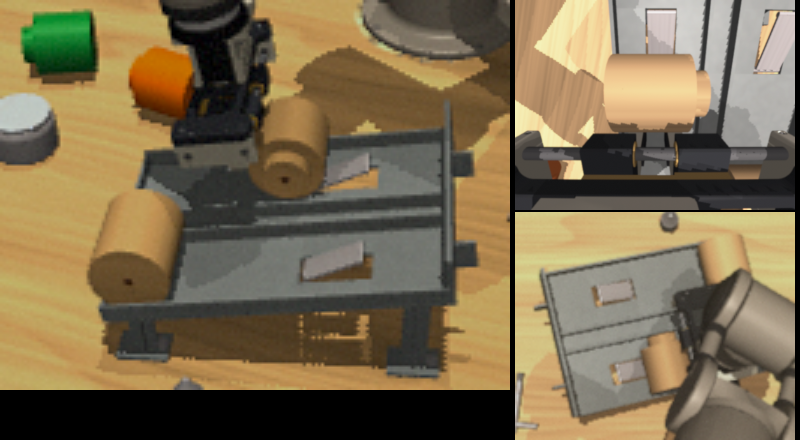

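The blank is at x≈+2, straight in the lane, with the catch just ahead. I'll push onto the catch.

{"api": "step_arm", "payload": {
  "increments": "0 0 0 4 0 0 -0.55;0 0 0 9 0 0 -0.55;0 0 0 15 0 0 -0.55;0 0 0 21 0 0 -0.55;0 0 0 27 0 0 -0.55;0 0 0 33 0 0 -0.55;0 0 0 39 0 0 -0.55;0 0 0 45 0 0 -0.55;0 0 0 51 0 0 -0.55;0 0 0 57 0 0 -0.55;0 0 0 62 0 0 -0.55;0 0 0 67 0 0 -0.55;0 0 0 72 0 0 -0.55;0 0 0 77 0 0 -0.55;0 0 0 82 0 0 -0.55;0 0 0 87 0 0 -0.55;0 0 0 92 0 0 -0.55;0 0 0 97 0 0 -0.55;0 0 0 101 0 0 -0.55;0 0 0 104 0 0 -0.55"
}}

```text
time: 9.18
tool_pos: [466.5, 5.7, 137.4]
tcp_rot: [-3.142, -0.156, 1.823]
contact_force: [0.2, -0.2, -0.3]
grip_width: 21.0
```

```bash
python3 - <<'E'
from h import *
inc((72,71,50))
look(5)
E
```

```text
deck pos [58.6 71.  49.2] F deck [-0.3 -0.1 -0.3] w 21.0 t 9.175
turn [-0.     0.001  0.   ] shift [13.4 -0.  -0.8]
```

View pics/m5.png

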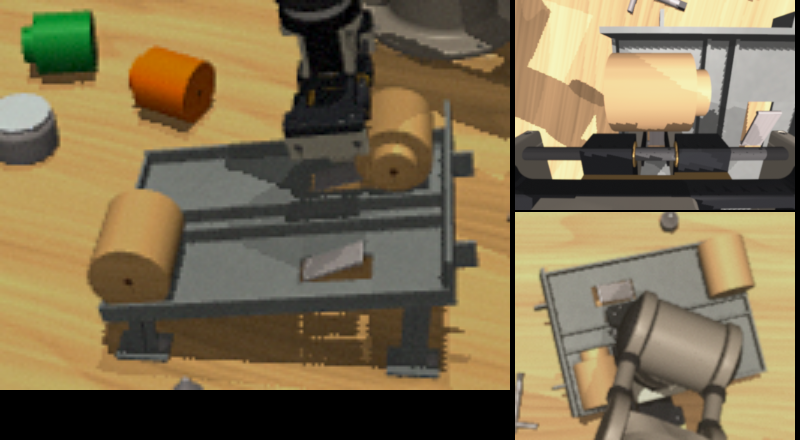

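{"api": "step_arm", "payload": {
  "increments": "0 0 0 2 0 0 -0.55;0 0 0 4 0 0 -0.55;0 0 0 6 0 0 -0.55;0 0 0 8 0 0 -0.55;0 0 0 9.5 0 0 -0.55;0 0 0 11 0 0 -0.55;0 0 0 12 0 0 -0.55;0 0 0 13 0 0 -0.55;0 0 0 13 0 0 -0.55"
}}

```text
time: 10.45
tool_pos: [463.3, 18.0, 139.3]
tcp_rot: [-3.142, -0.156, 1.823]
contact_force: [1.0, 0.5, -0.2]
grip_width: 20.8
```

```bash
python3 - <<'E'
from h import *
inc((74,71,50))
look(6)
E
```

```text
deck pos [71.4 71.  49.2] F deck [ 0.2 -1.1 -0.2] w 20.8 t 10.45
turn [-0.     0.001  0.   ] shift [ 2.6 -0.  -0.8]
```

View pics/m6.png

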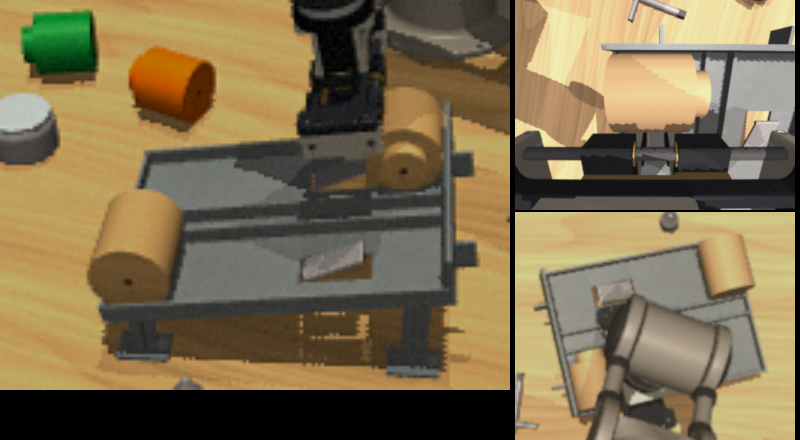

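View pics/wrist6.png

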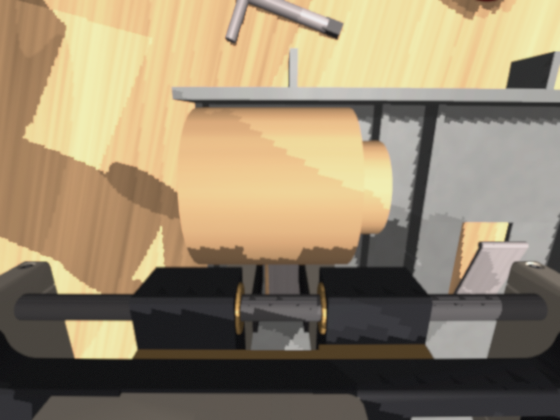

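{"api": "step_arm", "payload": {
  "increments": "0 0 0 0.7 0 0 -0.55;0 0 0 1.4 0 0 -0.55;0 0 0 2 0 0 -0.55;0 0 0 2 0 0 -0.55"
}}

```text
time: 11.1
tool_pos: [462.9, 19.8, 139.7]
tcp_rot: [-3.142, -0.156, 1.823]
contact_force: [-0.2, -0.9, 0.2]
grip_width: 20.9
```

```bash
python3 - <<'E'
from h import *
inc((74,71,50))
look(7)
i=7
cv2.imwrite("pics/z7.png",cv2.resize(cv2.imread("pics/scene7.png")[165:215,265:345],(800,500),interpolation=cv2.INTER_CUBIC))
E
```

```text
deck pos [73.3 70.9 49.2] F deck [-0.8  0.4  0.3] w 20.9 t 11.1
turn [-0.     0.001  0.   ] shift [ 0.7 -0.1 -0.8]
```

View pics/z7.png

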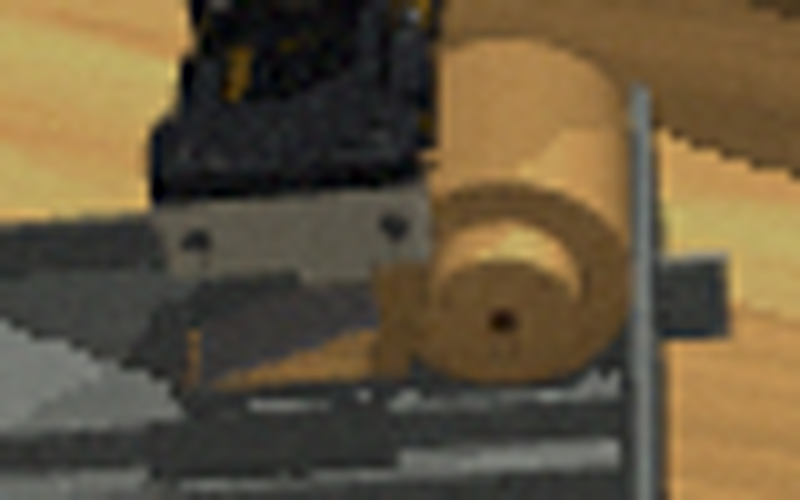

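The tongue seems to be up behind the blank. I'll measure the axis from the centre hole of the tenon face by casting a ray onto deck plane y=22.

```bash
python3 - <<'E'
from h import *
u=cv2.undistortPoints(np.array([[[314.8,196.5]]]),S["K"],S["d"])[0,0]
R=S["E"][:,:3];C=-R.T@S["E"][:,3];d=R.T@np.r_[u,1]
c=RD.T@(C-PD);d=RD.T@d
for y in(19,22,25):print((c+d*(y-c[1])/d[1]).round(1))
E
```

```text
[123.4  19.   42.7]
[123.1  22.   40.2]
[122.8  25.   37.8]
```

The axis is at x≈123, z≈40, so it is past 114 and at the stop. I'll back off slowly, with the fingers still behind it in case it follows.

{"api": "step_arm", "payload": {
  "increments": "0 0 0 -2 0 0 -0.55;0 0 0 -4 0 0 -0.55;0 0 0 -7 0 0 -0.55;0 0 0 -10 0 0 -0.55;0 0 0 -14 0 0 -0.55;0 0 0 -18 0 0 -0.55;0 0 0 -18 0 0 -0.55;0 0 0 -18 0 0 -0.55"
}}

```text
time: 12.25
tool_pos: [467.3, 2.6, 136.9]
tcp_rot: [-3.142, -0.156, 1.823]
contact_force: [0.0, -0.1, 0.2]
grip_width: 20.7
```

```bash
python3 - <<'E'
from h import *
inc((74,71,50))
look(8)
cv2.imwrite("pics/z8.png",cv2.resize(cv2.imread("pics/scene8.png")[165:215,265:345],(800,500),interpolation=cv2.INTER_CUBIC))
E
```

```text
deck pos [55.3 71.  49.2] F deck [-0.1 -0.   0.2] w 20.7 t 12.25
turn [-0.     0.001  0.   ] shift [18.7 -0.  -0.8]
```

View pics/z8.png

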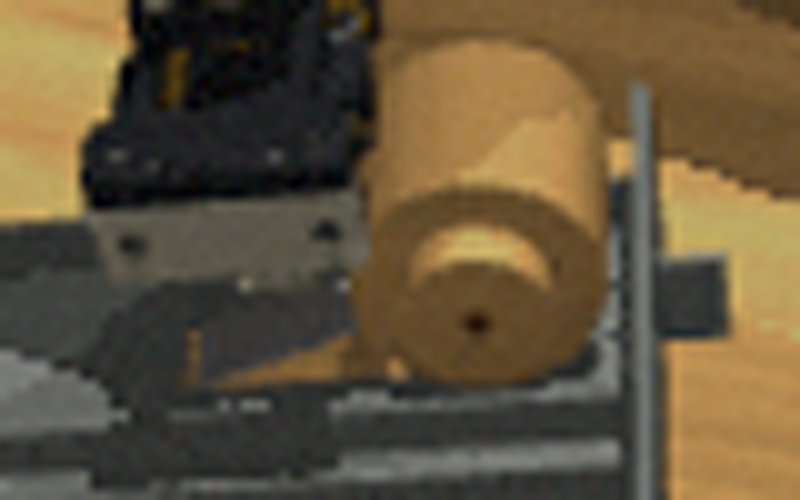

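View pics/wrist8.png

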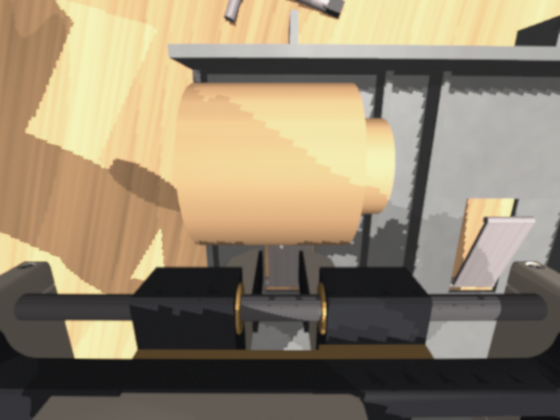

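The blank rolled back about 8 mm and settled against the standing catch, clear of the fingers. I'll withdraw now.

{"api": "step_arm", "payload": {
  "increments": "0 0 0 -15 0 0 -0.55;0 0 0 -20 0 -15 -0.55;0 0 0 -20 0 -45 -0.55;0 0 0 -30 0 -80 -0.55;0 0 0 -80 0 -120 -0.55;0 0 0 -130 0 -140 -0.55;0 0 0 -170 0 -140 -0.55;0 0 0 -170 0 -140 -0.55;0 0 0 -170 0 -140 -0.55;0 0 0 -170 0 -140 -0.55"
}}

```text
time: 13.65
tool_pos: [514.4, -180.2, 248.9]
tcp_rot: [-3.142, -0.156, 1.824]
contact_force: [0.0, -0.2, 0.2]
grip_width: 20.8
```

```bash
python3 - <<'E'
from h import *
inc((74,71,50))
look(9)
cv2.imwrite("pics/z9.png",cv2.resize(cv2.imread("pics/scene9.png")[165:215,265:345],(800,500),interpolation=cv2.INTER_CUBIC))
a,b=cv2.imread("pics/scene0.png")[130:360].astype(int),cv2.imread("pics/scene9.png")[130:360].astype(int)
# other things: centroid shift check by crops
for n,(x,y) in dict(plain=(228,218),chuck=(439,272),tin=(187,183),key=(362,218),bowl=(149,212),cone=(243,274),block=(383,302)).items():
    s=20;A=cv2.imread("pics/scene0.png")[y-s:y+s,x-s:x+s].astype(np.float32).mean(2);B=cv2.imread("pics/scene9.png")[y-s:y+s,x-s:x+s].astype(np.float32).mean(2)
    print(n,np.round(cv2.phaseCorrelate(A,B),2))
E
```

```text
deck pos [-113.6   70.8  189.5] F deck [-0.1  0.   0.2] w 20.8 t 13.65
turn [-0.     0.001  0.001] shift [1.877e+02 1.000e-01 1.393e+02]Traceback (most recent call last):
  File "<stdin>", line 9, in <module>
    return _wrapfunc(a, 'round', decimals=decimals, out=out)
    return _wrapit(obj, method, *args, **kwds)
    conv = _array_converter(obj)
ValueError: setting an array element with a sequence. The requested array has an inhomogeneous shape after 1 dimensions. The detected shape was (2,) + inhomogeneous part.
```

View pics/z9.png

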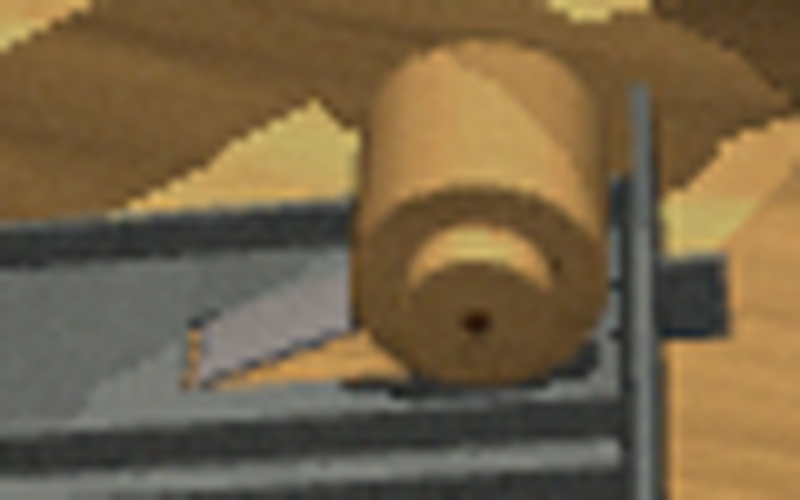

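View pics/m9.png

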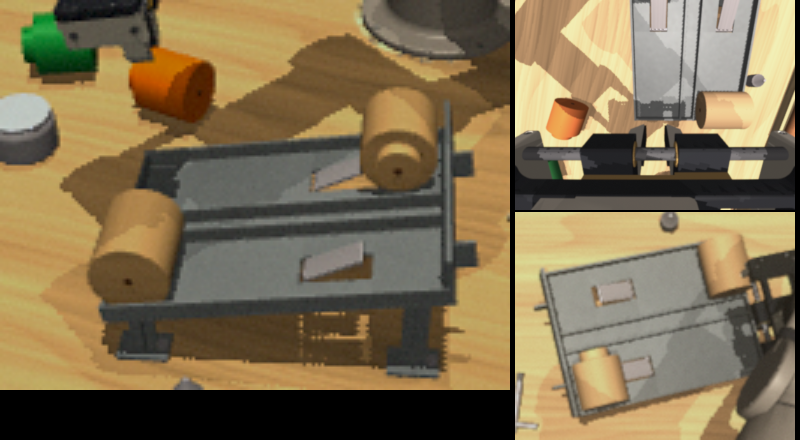

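The blank stays unchanged between the two looks (hole at z8/z9 pixel 476,322), the catch stands up, and the plain blank hasn't moved. I'll hand in.

```bash
python3 - <<'E'
from h import *
u=cv2.undistortPoints(np.array([[[312.1,196.7]]]),S["K"],S["d"])[0,0]
R=S["E"][:,:3];C=-R.T@S["E"][:,3];d=RD.T@(R.T@np.r_[u,1]);c=RD.T@(C-PD)
print((c+d*(22-c[1])/d[1]).round(1))
for n,(x,y) in dict(plain=(228,218),chuck=(439,272),tin=(187,183),key=(362,218),bowl=(149,212),cone=(243,274),block=(383,302)).items():
    s=20;A,B=[cv2.imread(f"pics/scene{i}.png")[y-s:y+s,x-s:x+s].astype(np.float32).mean(2) for i in(0,9)]
    print(n,np.round(cv2.phaseCorrelate(A,B)[0],2))
from plant import close_job
print(close_job())
E
```

```text
[115.3  22.   40.2]
plain [-0.76 -0.09]
chuck [0.01 0.09]
tin [-0.1  -0.06]
key [ 0.   -0.03]
bowl [-0.02 -0.02]
cone [-0.04 -0.01]
block [-0.09  0.04]
the job is handed in; nothing more can be done
None
```

I rolled the tenoned blank (near lane) up from the lip with two partly opened fingertips behind it, over the catch and up to the end stop. I then backed off so it settled on the catch, withdrew the arm and handed the job in at about 14 s. No verdict is reported.

**Last checks:**
- **Blank position:** its axis measured x ≈ 115 mm and z ≈ 40 mm in the deck frame (expected 114 and 38). It looked the same in the last two looks, which were over a second apart.
- **Catch:** the tongue is visibly standing up behind the blank.
- **Other objects:** the chuck, tin, key, bowl, cone and sanding block shifted by no more than 0.1 px. The plain blank read -0.8 px (about 2–3 mm), but its crop also takes in the rack lane the tenoned blank had left, and it looks unmoved in the images.
- **Forces:** the readings at the end of each move stayed under about 1.5 N.

**Not confirmed directly:** while the blank rode over the catch, the force reading was near sensor noise (0.3–0.8 N). That the fingers kept pushing rests on the wrist views and on the blank moving with the fingers.

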